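Sort the spice tins into their sprung rows beside the braai

ROBOT

A 6-joint arm with a two-finger parallel gripper is mounted at the origin on the work surface. World frame = base frame: x ahead of the robot, y to its left, z up, the work surface at z = 0. Lengths are in m, angles in rad, forces in N, time in s.
With the tool pointing down it reaches from about 0.2 to 0.875 m from the base axis. Payload 3.4 kg.
Tool frame: the origin (TCP) lies between the finger pads; the fingertips stand 25 mm ahead of it and the grasp point (between the pads) lies 6 mm ahead of it (r.nose_length is the z of the fingertips in the tool frame, in m); z points along the fingers, y is the line along which they close (so a half turn about z gives the same grasp; the last joint's range is limited). The gripper opens to 94 mm and grips with 3 to 60 N. Pads are 16 mm wide; open, the fingers measure 119 mm over their backs; the gripper's body (75 mm by 177 mm) begins 78 mm behind the grasp point.
Start: joints at [1.129, 0.276, 1.505, -0, 1.361, -0.121], TCP at [0.181, 0.546, 0.23] pointing down, gripper open.
Joint ranges: [-2.89, 2.89], [-0.75, 2.08], [0.22, 2.7], [-1.18, 4.32], [0.11, 2.71], [-2.7, 2.7]. Speed limits (rad/s): [2.57, 2.57, 3.14, 3.14, 3.14, 3.14].

INTERFACE

Orientations are given as a unit quaternion [w, x, y, z].
In Python, from plant import r, gripper_to, inverse_kinematics, vision, models, telemetry gives the robot as it stands. Calls block until the motion is done:
- r.move_to(position, orientation): joint-space move of the TCP to a pose.
- r.move_l(position, rot=None, vel=0.15, guard=None): straight line of the TCP; rot=None keeps the orientation; vel is the mean speed in m/s. With guard (N) it stops when the force on the tool has changed by that much, and returns True; else False.
- r.movej(angles): joint-space move.
- gripper_to(opening, f_grip=None): finger opening in m; f_grip is the grip in N (None keeps the last); returns when the fingers have stopped.
- r.hold(seconds).
- inverse_kinematics(position, orientation): joint angles nearest the present ones, or None.
- vision.snapshot(name): name is "side" or "top"; returns the picture (384x512x3 uint8, red, green, blue); there is no depth.
- vision.get_calibration(name): a dict with "fx", "fy", "cx", "cy" (pixels), "position" and "orientation" of the camera in the world. Camera axes: x right, y down, z forward; pixel columns grow to the right and rows downward; lengths in m; the calibration is good to about 2 mm. A picture is of the moment at which its call begins. get_calibration takes no time and is no camera call.
A pose or a line that the arm cannot do raises r.PlanningError and nothing moves.
- r.sign_off(): hands the job in; it is judged then, once.
Trained networks look in the newest picture that a camera, given by its name, has taken for a name from the list of things; names that differ only in an ending like _2 or _b are one class to them, and where a whole thing is asked for, a point or a joint stands for the part that bears it (a point fixed in the world has none). Each returns a list of dicts, best first, with "score" (0 to 1); they miss things now and then, are a little off and sometimes report something else, mostly with a low value. They report only what shows in the picture. A call takes as long as a camera call.
- models.boxes_of(thing, camera): "at" ([x, y, z] in m, in world coordinates, good to about 4 mm: the middle of the surface that is visible of it).
- models.regions_of(thing, camera): "pixels" (384x512 bool, what is visible of it).
- models.mark_of(thing, camera): "at" ([x, y, z] in m, in world coordinates, good to about 4 mm: a listed point, or the origin of a listed thing).
Readings, each from a call of its own:
- telemetry.current_t(): time.
- telemetry.current_joints(): joint angles.
- telemetry.current_dq(): joint speeds.
- telemetry.current_joint_efforts(): joint torques, N m.
- telemetry.current_ee_pos(): TCP position.
- telemetry.current_tool_rot(): TCP orientation.
- telemetry.current_wrist_force(): force on the tool from outside, world axes, zero at the start.
- telemetry.current_torque(): the same for the moment, N m.
- telemetry.current_opening(): finger opening in m.
- telemetry.current_finger_force(): force on a finger pad.
Only numpy, scipy, OpenCV 4.12 (cv2) and the standard library are available. Lean on these libraries where they do the work, as an engineer would, in place of code of your own. Each camera call takes 0.05 s, during which the arm holds its last target. There are 200 camera calls.

TASK

Sort the three look-alike spice tins by length into the matching sprung rows on the wooden board: slip one end of each tin, tilted, under the row's hood, push the orange spring plate back, and lower the other end behind the red end wall so that the spring holds the tin flat in its row. Either end may go first; do not force a tin (under 40 N), and leave the tumbler and sprinkle tin standing where they are (within 30 mm).

Things in the scene. Friction and masses are not known exactly. Their poses are not given: they have to be found in the camera images.
- tin_short_mid (a point): Centre of the short spice tin: a square aluminium tin 100 mm long, 30 x 30 mm in section, with a black cap (22 mm of the length) at its +x end, lying on the slab at the start. x runs along the tin, z up (15 mm from centre to underside). About 80 g.
- tin_middle_mid (a point): Centre of the middle spice tin: a square aluminium tin 125 mm long, 30 x 30 mm in section, with a black cap (22 mm of the length) at its +x end, lying on the slab at the start. x runs along the tin, z up (15 mm from centre to underside). About 100 g.
- tin_long_mid (a point): Centre of the long spice tin: a square aluminium tin 150 mm long, 30 x 30 mm in section, with a black cap (22 mm of the length) at its +x end, lying on the slab at the start. x runs along the tin, z up (15 mm from centre to underside). About 120 g.
- row_short_seat (a point): Where the centre of a seated 100 mm tin belongs in the short row: 15 mm above the row's floor (floor 44 mm wide, 18 mm above the slab). x along the row, away from its sprung housing; z up. Inner face of the red end wall at x = +50.0 mm: 14 mm high, 6 mm thick, with ears of that height 38 mm apart on its inner 12 mm. Open at both sides between ears and housing.
- row_middle_seat (a point): Where the centre of a seated 125 mm tin belongs in the middle row: 15 mm above the row's floor (floor 44 mm wide, 18 mm above the slab). x along the row, away from its sprung housing; z up. Inner face of the red end wall at x = +62.5 mm: 14 mm high, 6 mm thick, with ears of that height 38 mm apart on its inner 12 mm. Open at both sides between ears and housing.
- row_long_seat (a point): Where the centre of a seated 150 mm tin belongs in the long row: 15 mm above the row's floor (floor 44 mm wide, 18 mm above the slab). x along the row, away from its sprung housing; z up. Inner face of the red end wall at x = +75.0 mm: 14 mm high, 6 mm thick, with ears of that height 38 mm apart on its inner 12 mm. Open at both sides between ears and housing.
- plate_short (a joint): Travel (m) of the short row's orange spring plate towards its housing: 0 at rest, hard stop at 0.014, 0.005 with its tin seated; 3 to 8 N. Resting face 45.0 mm on the -x side of the seat point, 34 mm square. A fixed hood (underside 40 mm above the floor, 3 mm thick, cheeks 38 mm apart) reaches 10 mm past it over the tin's end, so a level tin cannot go in.
- plate_middle (a joint): Travel (m) of the middle row's orange spring plate towards its housing: 0 at rest, hard stop at 0.014, 0.005 with its tin seated; 3 to 8 N. Resting face 57.5 mm on the -x side of the seat point, 34 mm square. A fixed hood (underside 40 mm above the floor, 3 mm thick, cheeks 38 mm apart) reaches 10 mm past it over the tin's end, so a level tin cannot go in.
- plate_long (a joint): Travel (m) of the long row's orange spring plate towards its housing: 0 at rest, hard stop at 0.014, 0.005 with its tin seated; 3 to 8 N. Resting face 70.0 mm on the -x side of the seat point, 34 mm square. A fixed hood (underside 40 mm above the floor, 3 mm thick, cheeks 38 mm apart) reaches 10 mm past it over the tin's end, so a level tin cannot go in.
- board: Wooden board 240 (x) x 270 (y) x 12 mm, fixed, that carries the three parallel rows 80 mm apart, in any order. Origin at the centre of its underside.
- tumbler: Glass tumbler, 100 mm high, 72 mm across, standing. Origin at the centre of its underside, z up along it.
- sprinkle_tin: Round aluminium sprinkle tin, 94 mm high, 58 mm across, standing. Origin at the centre of its underside, z up along it.

How it is judged:
At the end, for the whole second after the job is handed in: Each tin lies in the row of its own length: centre within 5 mm of that row's seat point (both ends down on the floor), within 0.08 rad of the row's direction, holding the row's spring plate back by at least 3 mm; all three at rest (under 20 mm/s) and released (distance between tin_short_mid and row_short_seat below 0.005 m and angle between the x axis of tin_short_mid and the x axis of row_short_seat, either way round below 0.08 rad and value of joint each of plate_short, plate_middle, plate_long above 0.003 m and linear speed of each of tin_short, tin_middle, tin_long below 0.02 m/s and distance between tin_middle_mid and row_middle_seat below 0.005 m and angle between the x axis of tin_middle_mid and the x axis of row_middle_seat, either way round below 0.08 rad and distance between tin_long_mid and row_long_seat below 0.005 m and angle between the x axis of tin_long_mid and the x axis of row_long_seat, either way round below 0.08 rad); the robot touches nothing.
It fails at once if the tumbler is knocked over (tipped more than 0.4 rad) or shifted more than 30 mm (angle between tumbler's own z axis and vertical above 0.4 rad or distance of tumbler from where it was at the start of the episode above 0.03 m).
It fails at once if the sprinkle tin is knocked over (tipped more than 0.4 rad) or shifted more than 30 mm (angle between sprinkle_tin's own z axis and vertical above 0.4 rad or distance of sprinkle_tin from where it was at the start of the episode above 0.03 m).
It fails at once if a tin is pressed against a row (floor, spring plate, hood or walls) with more than 40 N (contact force between any of tin_short, tin_middle, tin_long and row_short above 40 N or contact force between any of tin_short, tin_middle, tin_long and row_middle above 40 N or contact force between any of tin_short, tin_middle, tin_long and row_long above 40 N).
It also fails if it takes over 72 s, if anything falls off the work surface, if the arm or the gripper's body presses on something with over 40 N, if the wrist force passes 120 N, or if a joint passes its speed limit or range.

## Working session

There is one attempt and no reset: what is moved stays moved. The work goes in short steps, each a Python script; the robot and the scene stay as the last script left them, time stands still between calls to the robot, and variables do not carry over. Pictures are saved under pics/ and viewed, at most 10 in all, crops included, and the job is handed in when it is done.

```bash
ls; mkdir -p pics; cat > h.py <<'E'
import numpy as np, cv2
from scipy.spatial.transform import Rotation as R
from plant import r, gripper_to, inverse_kinematics, vision, models, telemetry
def cal(n):
    c=vision.get_calibration(n); q=c["orientation"]
    return c, R.from_quat([q[1],q[2],q[3],q[0]]).as_matrix(), np.array(c["position"])
def proj(n,p):
    c,M,t=cal(n); v=M.T@(np.array(p)-t); return np.array([c["fx"]*v[0]/v[2]+c["cx"], c["fy"]*v[1]/v[2]+c["cy"]])
def ray(n,u):
    c,M,t=cal(n); return t, M@np.array([(u[0]-c["cx"])/c["fx"],(u[1]-c["cy"])/c["fy"],1.])
def on_z(n,u,z):
    t,d=ray(n,u); return t+d*(z-t[2])/d[2]
E
cat > a.py <<'E'
from h import *
for n in ("top","side"):
    im=vision.snapshot(n); cv2.imwrite(f"pics/{n}0.png",cv2.resize(im[:,:,::-1],(800,600),interpolation=cv2.INTER_CUBIC)); np.save(f"pics/{n}0.npy",im)
    c=cal(n)[0]; print(n,{k:np.round(v,3).tolist() for k,v in c.items()})
    for t in ["tin_short_mid","tin_middle_mid","tin_long_mid","row_short_seat","row_middle_seat","row_long_seat","plate_short","plate_middle","plate_long","board","tumbler","sprinkle_tin"]:
        print(t,[(np.round(d["at"],3).tolist(),round(d["score"],2)) for d in models.mark_of(t,n)][:4])
print(telemetry.current_t(), telemetry.current_joints(), telemetry.current_tool_rot())
E
python3 a.py
```

```text
pics
top {'fx': 410.234, 'fy': 410.234, 'cx': 257.569, 'cy': 185.841, 'position': [0.504, -0.061, 1.299], 'orientation': [0.021, -0.704, 0.71, -0.021]}
tin_short_mid []
tin_middle_mid [([0.476, -0.136, 0.013], 0.79)]
tin_long_mid [([0.578, -0.244, 0.011], 0.98)]
row_short_seat [([0.528, 0.272, 0.031], 0.67)]
row_middle_seat [([0.535, 0.108, 0.032], 0.87)]
row_long_seat [([0.552, 0.188, 0.03], 0.93)]Traceback (most recent call last):
  File "a.py", line 6, in <module>
    print(t,[(np.round(d["at"],3).tolist(),round(d["score"],2)) for d in models.mark_of(t,n)][:4])
                                                                         ~~~~~~~~~~~~~~^^^^^
ValueError: it knows: board, row_long_seat, row_middle_seat, row_short_seat, sprinkle_tin, tin_long_mid, tin_middle_mid, tin_short_mid, tumbler
```

```bash
sed -i 's/"plate_short","plate_middle","plate_long",//' a.py; python3 a.py
```

```text
top {'fx': 410.234, 'fy': 410.234, 'cx': 257.569, 'cy': 185.841, 'position': [0.504, -0.061, 1.299], 'orientation': [0.021, -0.704, 0.71, -0.021]}
tin_short_mid [([0.469, -0.374, 0.015], 0.79), ([0.648, -0.445, 0.001], 0.22)]
tin_middle_mid [([0.476, -0.139, 0.013], 0.7)]
tin_long_mid [([0.578, -0.243, 0.009], 0.88)]
row_short_seat [([0.529, 0.274, 0.034], 0.62)]
row_middle_seat [([0.536, 0.107, 0.032], 0.63)]
row_long_seat [([0.554, 0.181, 0.035], 0.96)]
board [([0.52, 0.188, -0.0], 0.76)]
tumbler [([0.692, -0.112, 0.005], 0.9)]
sprinkle_tin [([0.648, -0.444, 0.003], 0.56)]
side {'fx': 399.433, 'fy': 399.433, 'cx': 250.057, 'cy': 187.0, 'position': [0.23, -0.839, 0.797], 'orientation': [-0.407, 0.889, -0.193, 0.079]}
tin_short_mid [([0.469, -0.377, 0.014], 0.85)]
tin_middle_mid [([0.476, -0.137, 0.017], 0.71)]
tin_long_mid [([0.572, -0.247, 0.017], 0.88)]
row_short_seat [([0.532, 0.272, 0.034], 0.78)]
row_middle_seat [([0.53, 0.107, 0.031], 0.75)]
row_long_seat [([0.551, 0.188, 0.034], 0.7)]
board [([0.519, 0.191, 0.001], 0.8)]
tumbler [([0.689, -0.114, -0.001], 0.86)]
sprinkle_tin [([0.656, -0.448, 0.0], 0.96)]
1.35 [ 1.12904531e+00  2.75874842e-01  1.50491399e+00 -2.05187253e-05
  1.36073121e+00 -1.20988429e-01] [1.97207189e-05 1.59692505e-01 9.87166806e-01 3.20929613e-05]
```

View pics/top0.png

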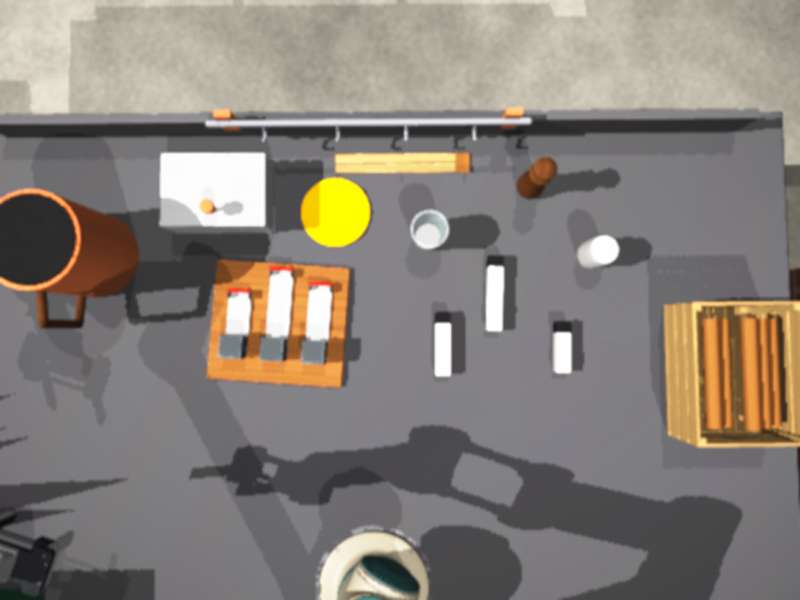

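View pics/side0.png

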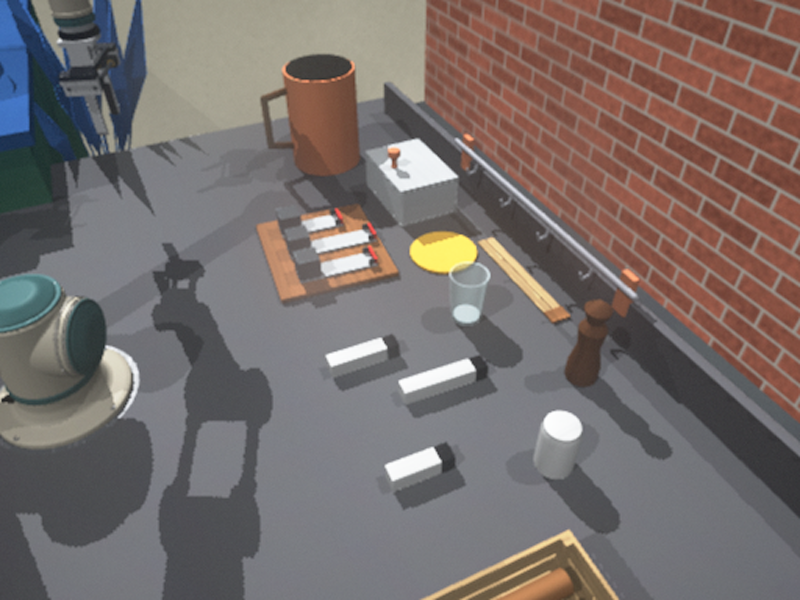

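The pictures show the board at top-view (210–350, 260–385) px, in the 800x600 picture. Its housings are on the robot's side and the red walls on the far side. The rows, left to right, are short, long, middle. The tins lie at (443,345) middle, (495,295) long and (562,347) short, with caps away from the robot. The tumbler (430,230) and sprinkle tin (598,250) are clear of them. Next I'll refine the poses by fitting boxes to the masks from both views.

```bash
cat > b.py <<'E'
from h import *
from scipy.optimize import minimize
import json
names=["row_short_seat","row_middle_seat","row_long_seat","board","tin_short_mid","tin_middle_mid","tin_long_mid"]
marks={n:[] for n in names}; masks={}
for k in range(4):
    for c in ("top","side"):
        im=vision.snapshot(c)
        for n in names:
            if k>1 and n[0]=="t": continue
            d=models.mark_of(n,c)
            if d and d[0]["score"]>.5: marks[n].append(d[0]["at"])
            if k==0 and not n.startswith("row"):
                g=models.regions_of(n,c)
                if g: masks[n,c]=np.array(g[0]["pixels"]); print(n,c,g[0]["score"],masks[n,c].sum())
        if k==0: np.save(f"pics/{c}1.npy",im)
S=8
def sil(n,p,dim):
    x,y,z,a=p; L,W,H=dim
    P=[[x+np.cos(a)*u*L/2-np.sin(a)*v*W/2, y+np.sin(a)*u*L/2+np.cos(a)*v*W/2, z+w*H/2] for u in(-1,1) for v in(-1,1) for w in(-1,1)]
    h=cv2.convexHull(np.array([proj(n,q) for q in P],np.float32))[:,0]
    m=np.zeros((384*4,512*4),np.uint8)
    cv2.fillConvexPoly(m,np.round((h+.5)*4*256-128).astype(np.int32),255,lineType=cv2.LINE_AA,shift=8)
    return cv2.GaussianBlur(cv2.resize(m,(512,384),interpolation=cv2.INTER_AREA).astype(np.float32)/255,(0,0),1)
out={}
for n in names:
    A=np.array(marks[n]); m=np.median(A,0); out[n]=A.mean(0).tolist(); print(n,len(A),"mean",A.mean(0).round(4),"std",A.std(0).round(4))
    if n.startswith("row"): continue
    dim=(.24,.27,.012) if n=="board" else ({"s":.1,"m":.125,"l":.15}[n[4]],.03,.03)
    T={}
    for c in ("top","side"):
        if (n,c) in masks:
            k=masks[n,c].astype(np.uint8)
            if n=="board":
                q=np.zeros_like(k); cv2.fillConvexPoly(q,cv2.convexHull(cv2.findNonZero(cv2.morphologyEx(k,cv2.MORPH_OPEN,np.ones((3,3))))),1); k=q
            T[c]=cv2.GaussianBlur(k.astype(np.float32),(0,0),1)
    for cs in (["top"],["side"],["top","side"]):
        cs=[c for c in cs if c in T]
        if not cs: continue
        zf=len(cs)==2; z0=.006 if n=="board" else .015
        f=lambda p:sum(((sil(c,[p[0],p[1],p[2] if zf else z0,p[3]],dim)-T[c])**2).sum() for c in cs)
        p0=np.array([m[0],m[1],z0,-.05])
        b=minimize(f,p0,method="Nelder-Mead",options=dict(initial_simplex=np.vstack([p0]+[p0+d for d in np.diag([.008,.008,.006,.12])]),xatol=1e-4,fatol=1e-3,maxiter=300))
        print("  fit",cs,b.x.round(4),round(b.fun,2)); out[n+"_fit"]=b.x.tolist()
json.dump(out,open("est.json","w"))
for c in ("top","side"):
    hsv=cv2.cvtColor(np.load(f"pics/{c}1.npy"),cv2.COLOR_RGB2HSV); m=(((hsv[...,0]<6)|(hsv[...,0]>174))&(hsv[...,1]>150)&(hsv[...,2]>90)).astype(np.uint8)
    m=m*(cv2.dilate(masks["board",c].astype(np.uint8),np.ones((25,25))))
    k,l,s,ce=cv2.connectedComponentsWithStats(m)
    for i in range(1,k):
        if s[i,4]>5: print(c,"red",s[i],on_z(c,ce[i],.030).round(4))
print(telemetry.current_t())
E
python3 b.py
```

```text
board top 0.86 4112
tin_short_mid top 0.89 386
tin_middle_mid top 0.79 396
tin_long_mid top 0.79 501
board side 0.83 2236
tin_short_mid side 0.67 795
tin_middle_mid side 0.81 703
tin_long_mid side 0.83 880
row_short_seat 8 mean [0.5312 0.2725 0.0323] std [0.0012 0.0015 0.0011]
row_middle_seat 8 mean [0.5488 0.038  0.0282] std [0.0404 0.1829 0.0103]
row_long_seat 8 mean [0.5513 0.1864 0.0326] std [0.0018 0.0023 0.0024]
board 8 mean [ 5.204e-01  1.872e-01 -2.000e-04] std [0.0016 0.0016 0.0013]
  fit ['top'] [ 0.5192  0.1885  0.0133 -0.0785] 12.17
  fit ['side'] [ 0.5183  0.1839  0.0136 -0.0719] 16.65Traceback (most recent call last):
  File "b.py", line 43, in <module>
    b=minimize(f,p0,method="Nelder-Mead",options=dict(initial_simplex=np.vstack([p0]+[p0+d for d in np.diag([.008,.008,.006,.12])]),xatol=1e-4,fatol=1e-3,maxiter=300))
    res = _minimize_neldermead(fun, x0, args, callback, bounds=bounds,
                               **options)
    fxe = func(xe)
    fx = function(np.copy(x), *(wrapper_args + args))
  File "b.py", line 41, in <lambda>
    f=lambda p:sum(((sil(c,[p[0],p[1],p[2] if zf else z0,p[3]],dim)-T[c])**2).sum() for c in cs)
               ~~~^^^^^^^^^^^^^^^^^^^^^^^^^^^^^^^^^^^^^^^^^^^^^^^^^^^^^^^^^^^^^^^^^^^^^^^^^^^^^^
  File "b.py", line 41, in <genexpr>
    f=lambda p:sum(((sil(c,[p[0],p[1],p[2] if zf else z0,p[3]],dim)-T[c])**2).sum() for c in cs)
                     ~~~^^^^^^^^^^^^^^^^^^^^^^^^^^^^^^^^^^^^^^^^^^^
  File "b.py", line 21, in sil
    h=cv2.convexHull(np.array([proj(n,q) for q in P],np.float32))[:,0]
                               ~~~~^^^^^
  File "h.py", line 8, in proj
    c,M,t=cal(n); v=M.T@(np.array(p)-t); return np.array([c["fx"]*v[0]/v[2]+c["cx"], c["fy"]*v[1]/v[2]+c["cy"]])
          ~~~^^^
  File "h.py", line 5, in cal
    c=vision.get_calibration(n); q=c["orientation"]
ValueError: time passes only in moves, steps and waits
```

```bash
python3 - <<'E'
s=open("h.py").read().replace("def cal(n):","import functools\n@functools.cache\ndef cal(n):"); open("h.py","w").write(s)
s=open("b.py").read().replace("range(4)","range(2)").replace("k>1 and","k>0 and").replace('A.mean(0)','np.median(A,0)'); open("b.py","w").write(s)
E
time python3 b.py
```

```text
board top 0.56 4414
tin_short_mid top 0.62 419
tin_middle_mid top 0.56 374
tin_long_mid top 0.91 501
board side 0.56 2161
tin_short_mid side 0.62 775
tin_middle_mid side 0.86 697
row_short_seat 4 mean [0.5304 0.271  0.0312] std [0.001  0.0012 0.0009]
row_middle_seat 3 mean [0.5323 0.106  0.0341] std [0.0025 0.001  0.0023]
row_long_seat 4 mean [0.5509 0.1852 0.0317] std [0.0013 0.0009 0.0018]
board 3 mean [0.5216 0.1892 0.0007] std [0.0006 0.0025 0.0009]
  fit ['top'] [ 0.5186  0.1894  0.0138 -0.0762] 25.33
  fit ['side'] [ 0.5182  0.1853  0.0138 -0.0757] 8.72
  fit ['top', 'side'] [ 0.5188  0.1896  0.0034 -0.0752] 43.02
tin_short_mid 2 mean [ 0.4681 -0.3744  0.0142] std [0.0006 0.0009 0.0004]
  fit ['top'] [ 0.4681 -0.3767  0.0207 -0.018 ] 2.97
  fit ['side'] [ 0.467  -0.38    0.021  -0.0084] 27.85
  fit ['top', 'side'] [ 0.4683 -0.3776  0.0106 -0.0121] 27.51
tin_middle_mid 2 mean [ 0.4759 -0.1368  0.0142] std [0.0021 0.0012 0.0025]
  fit ['top'] [ 0.475  -0.1383  0.0186 -0.0169] 13.71
  fit ['side'] [ 0.4743 -0.142   0.0214 -0.0202] 14.63
  fit ['top', 'side'] [ 0.4751 -0.1383  0.0107 -0.0131] 24.94
tin_long_mid 2 mean [ 0.5762 -0.245   0.0144] std [0.0012 0.0014 0.0016]
  fit ['top'] [ 0.5763 -0.2443  0.0199 -0.0394] 9.9
  fit ['top'] [ 0.5763 -0.2443  0.0199 -0.0394] 9.9
top red [173 171  15   3  26] [0.6257 0.1802 0.03  ]
top red [198 181  15   2  20] [0.5947 0.1022 0.03  ]
top red [146 185  15   3  28] [0.5825 0.2619 0.03  ]
side red [215 134   4   6  15] [0.5827 0.2643 0.03  ]
side red [235 143   5   7  14] [0.6257 0.1833 0.03  ]
side red [236 158   6   8  20] [0.5952 0.1014 0.03  ]
6.05
real	0m6.494s
user	0m4.840s
sys	0m1.082s
```

```bash
cat > job.py <<'E'
from h import *
YAW=-0.0755; U=np.array([np.cos(YAW),np.sin(YAW),0]); N=np.array([-U[1],U[0],0]); Z=np.array([0,0,1.])
L={"short":.100,"middle":.125,"long":.150}
TIN={"short":(.4682,-.3762,-.013),"middle":(.4755,-.1378,-.016),"long":(.5763,-.2446,-.039)}
A=lambda x,s: U*x+N*s+Z*.033     # seat from coordinates along u, n
SEAT={"short":A(.5310*U[0]+.270*U[1],.3075),"long":A(.5502*U[0]+.1865*U[1],.2275),"middle":A(.5315*U[0]+.1066*U[1],.1475)}
def quat(u,th):
    n=np.array([-u[1],u[0],0]); t=np.cos(th)*u+np.sin(th)*Z
    q=R.from_matrix(np.column_stack([-t,n,np.cross(-t,n)])).as_quat(); return [q[3],*q[:3]]
def tcp(k,xu,h,deg,s=0.,dx=0.):
    """pose with the upper inner corner at xu (row frame), lower inner corner h over the floor"""
    th=np.radians(deg); t=np.cos(th)*U+np.sin(th)*Z; m=np.cos(th)*Z-np.sin(th)*U
    c=SEAT[k]-Z*.015+U*(xu+.030*np.sin(th)+dx)+Z*h+N*s
    return c+t*L[k]/2+m*.031, quat(U,th)
def state(msg):
    print(msg,"t",round(telemetry.current_t(),2),"F",np.round(telemetry.current_wrist_force(),1),"open",round(telemetry.current_opening(),4))
def rowxy(k): p=np.array(telemetry.current_ee_pos())-SEAT[k]; return p@U,p@N,p[2]
def pick(k):
    x,y,a=TIN[k]; q=quat(np.array([np.cos(a),np.sin(a),0]),0)
    gripper_to(.06); r.move_to([x,y,.13],q); r.move_l([x,y,.031],vel=.15)
    gripper_to(.02,40); r.move_l([x,y,.16],vel=.2); state("picked "+k)
E
python3 - <<'E'
from job import *
for k in TIN:
    x,y,a=TIN[k]; u=np.array([np.cos(a),np.sin(a),0]); q=quat(u,0)
    print(k,[None if j is None else np.round(j,2).tolist() for j in (inverse_kinematics([x,y,.13],q),inverse_kinematics([x,y,.031],q),inverse_kinematics(*tcp(k,-L[k]/2+.027,.07,12)),inverse_kinematics(*tcp(k,-L[k]/2-.01,.001,12)))],SEAT[k].round(4))
pick("short")
k="short"; p,q=tcp(k,-L[k]/2+.027,.06,12)
r.move_to(p,q); state("pre")
p,_=tcp(k,-L[k]/2+.027,.007,12); r.move_l(p,vel=.1)
p,_=tcp(k,-L[k]/2+.027,-.006,12); g=r.move_l(p,vel=.02,guard=3)
state(f"floor {g}"); print("h err",telemetry.current_ee_pos()[2]-tcp(k,-L[k]/2+.027,0,12)[0][2])
im=vision.snapshot("side"); cv2.imwrite("pics/s1.png",cv2.resize(im[100:240,130:320,::-1],(760,560),interpolation=cv2.INTER_CUBIC))
E
```

```text
short [[-0.79, 0.38, 1.6, -0.0, 1.15, -2.35], [-0.79, 0.48, 1.72, -0.0, 0.94, -2.35], [0.39, 0.33, 1.72, -0.12, 0.91, -1.04], [0.42, 0.36, 1.87, -0.15, 0.72, -0.97]] [0.5309 0.2682 0.033 ]
middle [[-0.42, 0.24, 1.83, -0.0, 1.08, -1.98], [-0.42, 0.36, 1.96, -0.0, 0.83, -1.98], [0.09, 0.24, 1.84, -0.04, 0.85, -1.38], [0.1, 0.28, 2.0, -0.06, 0.65, -1.35]] [0.5316 0.1077 0.033 ]
long [[-0.51, 0.42, 1.54, -0.0, 1.18, -2.04], [-0.51, 0.51, 1.66, -0.0, 0.97, -2.04], [0.23, 0.3, 1.75, -0.08, 0.89, -1.22], [0.26, 0.33, 1.91, -0.11, 0.7, -1.16]] [0.5502 0.1865 0.033 ]
picked short t 12.31 F [ 0.   0.3 -0.8] open 0.0296
pre t 14.62 F [ 0.6 -0.4 -0.4] open 0.0299
floor True t 15.76 F [-0.3  0.6  3.9] open 0.0295
h err 0.00028503386925385343
```

View pics/s1.png

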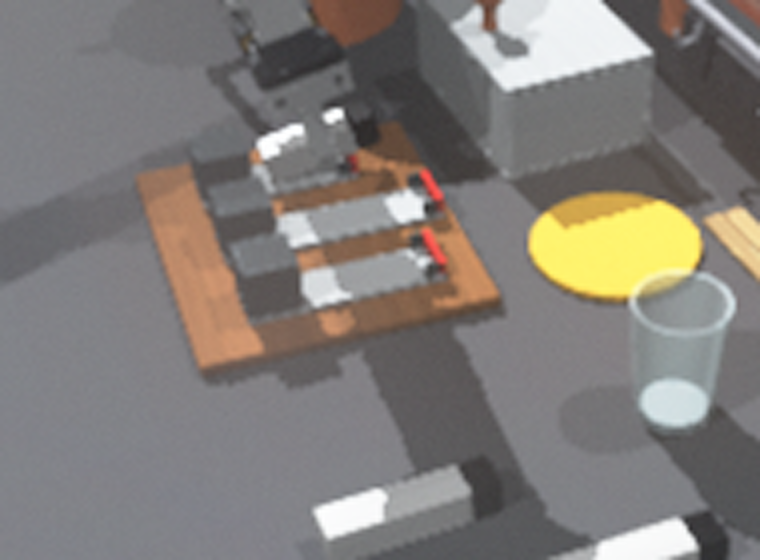

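The short tin's lower end stands on its row floor at about (265,170) in the crop, in front of the hood, and its cap is up over the red wall. The floor height agrees to 0.3 mm. Next I slide it under the hood and feel for the cheeks to find the lateral centre.

```bash
cat >> job.py <<'E'
def centre(k,dh):
    """feel both cheeks with the tin's end under the hood; return lateral offset"""
    e=[]; x=-L[k]/2+.009
    for s in (.008,-.008):
        g=r.move_l(tcp(k,x,.0015+dh,12,s)[0],vel=.02,guard=4); e.append((g,rowxy(k)[1]))
    r.move_l(tcp(k,x,.0015+dh,12,np.mean([v for _,v in e]))[0],vel=.03)
    print("cheeks",e); return np.mean([v for _,v in e])
def push(k,s,dh):
    x0=tcp(k,0,0,12)[0]; ref=(x0-SEAT[k])@U
    g=r.move_l(tcp(k,-L[k]/2-.016,.001+dh,12,s)[0],vel=.025,guard=11)
    xu=rowxy(k)[0]-ref; state(f"stop {g} xu {xu:.4f} expected {-L[k]/2-.009:.4f}"); return xu-(-L[k]/2-.009)
E
python3 - <<'E'
from job import *
k="short"; dh=.0003
g=r.move_l(tcp(k,-L[k]/2+.027,.0015+dh,12)[0],vel=.03)
g=r.move_l(tcp(k,-L[k]/2+.009,.0015+dh,12)[0],vel=.03,guard=5); state(f"under hood {g}")
s=0
if not g:
    s=centre(k,dh); state("centred"); e=push(k,s,dh); print(s,e)
E
```

```text
under hood False t 16.81 F [ 0.9 -0.3 -0.7] open 0.0299
cheeks [(True, np.float64(0.004215608529900578)), (True, np.float64(-0.004010791813856773))]
centred t 17.92 F [-1.1 -0.9 -0.9] open 0.0296
stop True xu -0.0575 expected -0.0590 t 18.75 F [ 6.3 -3.4 -2.7] open 0.03
0.0001024083580219025 0.0014815824346894393
```

```bash
python3 - <<'E'
from job import *
k="short"; dh=.0003
g=r.move_l(tcp(k,-.0625,.001+dh,12,.0001)[0],vel=.01,guard=8)
print(g,rowxy(k)[0]-(tcp(k,0,0,12)[0]-SEAT[k])@U); state("again")
E
```

```text
False -0.05887640126291315
again t 19.21 F [ 6.9 -3.4 -1.6] open 0.0297
```

```bash
python3 - <<'E'
from job import *
k="short"
for i in range(3):
    r.hold(.15); print(np.round(rowxy(k),4),rowxy(k)[0]-(tcp(k,0,0,12)[0]-SEAT[k])@U); state("")
print(tcp(k,-.0625,.0013,12)[0]-np.array(telemetry.current_ee_pos()), R.from_quat(np.roll(telemetry.current_tool_rot(),-1)).as_matrix()[:,2])
im=vision.snapshot("side"); cv2.imwrite("pics/s2.png",cv2.resize(im[115:185,150:245,::-1],(760,560),interpolation=cv2.INTER_CUBIC))
E
```

```text
[-0.0101  0.0008  0.0288] -0.05883956808920064
 t 19.36 F [ 7.1 -2.8 -1.5] open 0.0296
[-0.0102  0.0008  0.0288] -0.058851846409452374
 t 19.51 F [ 7.4 -2.9 -1.7] open 0.0297
[-0.0101  0.0008  0.0288] -0.0588458560111413
 t 19.66 F [ 7.6 -2.7 -0.8] open 0.0301
[-0.00370224 -0.00049783 -0.00174269] [ 0.21704944 -0.01645132 -0.97602198]
```

View pics/s2.png

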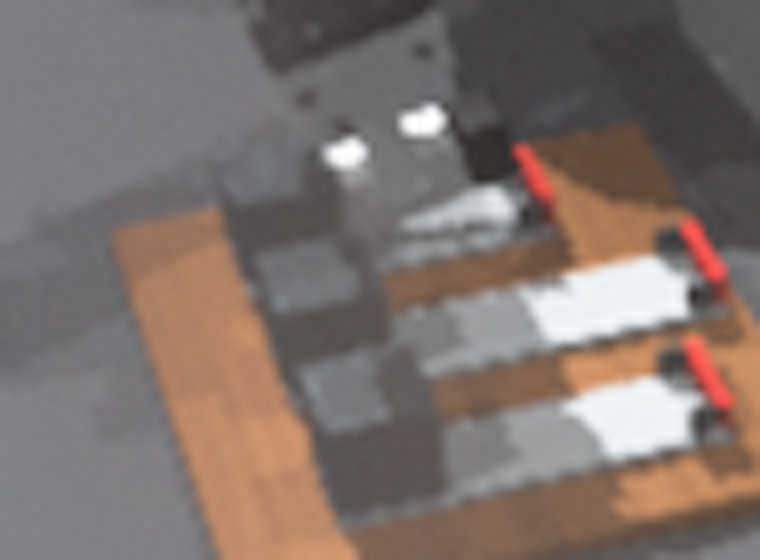

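The tin is fully under the hood, with its cap end at about (510,175), just inside the red wall at (535,180). The plate is pushed back about 13 mm at 7–8 N, and the arm yields about 2 N/mm. Now I lower the other end.

```bash
cat >> job.py <<'E'
def lower(k,s,xu,dh):
    for d in (9,6,3,0):
        p,q=tcp(k,xu,.001+dh,d,s); g=r.move_l(p,q,vel=.03,guard=15)
        print("tilt",d,g,"dx,dy,dz mm",np.round(1000*(np.array(rowxy(k))-[(p-SEAT[k])@U,(p-SEAT[k])@N,p[2]-SEAT[k][2]]),1),np.round(telemetry.current_wrist_force(),1))
        if g: return False
    g=r.move_l(tcp(k,xu,-.004+dh,0,s)[0],vel=.015,guard=4); state(f"floor {g}"); print(np.round(rowxy(k),4)); return True
def to_wall(k,s,dh):
    z=np.array(telemetry.current_ee_pos())
    g=r.move_l(z+U*.014,vel=.02,guard=7); state(f"wall {g}"); print(np.round(rowxy(k),4))
E
python3 - <<'E'
from job import *
k="short"
if lower(k,.0001,-.0610,.0003): to_wall(k,.0001,.0003)
E
```

```text
tilt 9 False dx,dy,dz mm [4.9 0.9 2. ] [ 7.8 -0.8  2.2]
tilt 6 False dx,dy,dz mm [4.9 0.9 1.8] [ 6.1 -1.6  1.2]
tilt 3 False dx,dy,dz mm [5.  1.  1.7] [ 7.1 -1.5  1. ]
tilt 0 False dx,dy,dz mm [5.1 1.  1.4] [ 6.3 -0.  -0. ]
floor True t 20.99 F [ 4.7 -1.3  1.3] open 0.0294
[-0.0041  0.0014  0.017 ]
wall True t 21.46 F [-0.4 -0.3  4.7] open 0.0296
[0.0005 0.0013 0.0168]
```

```bash
python3 - <<'E'
from job import *
gripper_to(.046); p=np.array(telemetry.current_ee_pos()); r.move_l(p+Z*.10,vel=.2); state("released")
pick("middle")
im=vision.snapshot("side"); cv2.imwrite("pics/s3.png",cv2.resize(im[115:185,150:245,::-1],(760,560),interpolation=cv2.INTER_CUBIC))
for c in ("side","top"):
    if c=="top": vision.snapshot(c)
    print([(np.round(d["at"],4),d["score"]) for d in models.mark_of("tin_short_mid",c)[:2]])
E
```

```text
released t 22.59 F [-0.5 -0.3 -0.3] open 0.0459
picked middle t 26.74 F [-0.3  0.3 -1.7] open 0.0296
[(array([0.5302, 0.2686, 0.0295]), 0.58), (array([ 0.6901, -0.1143, -0.0015]), 0.25)]
[(array([0.5316, 0.2731, 0.031 ]), 0.75)]
```

View pics/s3.png

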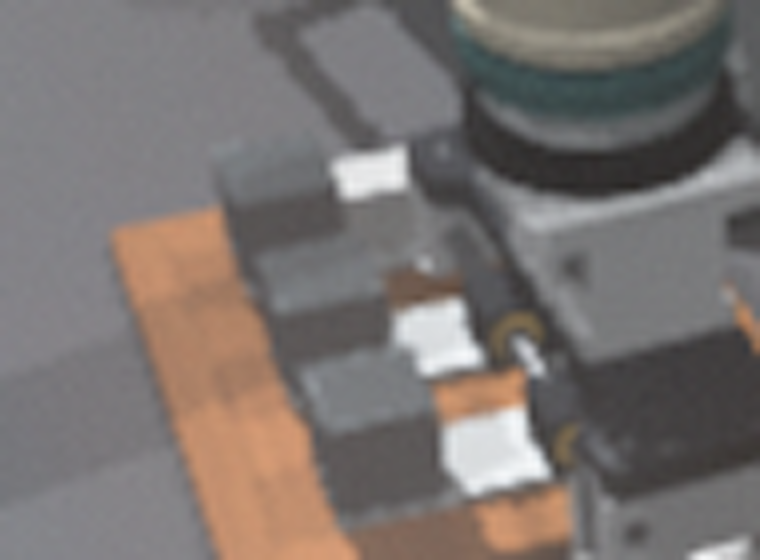

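In this crop the arm hides the board's right side, but the short tin's white body lies at (370,175) behind the hood. Its mark stands at z 0.030, so it is flat on the floor. Next is the middle tin, same procedure.

```bash
cat >> job.py <<'E'
def insert(k):
    x=-L[k]/2; p,q=tcp(k,x+.027,.06,12); r.move_to(p,q)
    r.move_l(tcp(k,x+.027,.006,12)[0],vel=.12)
    g=r.move_l(tcp(k,x+.027,-.006,12)[0],vel=.02,guard=3); dh=telemetry.current_ee_pos()[2]-tcp(k,x+.027,0,12)[0][2]
    state(f"floor {g} dh {dh:.4f}")
    if not g: return False
    r.move_l(tcp(k,x+.027,.0015+dh,12)[0],vel=.03)
    if r.move_l(tcp(k,x+.009,.0015+dh,12)[0],vel=.03,guard=5): state("blocked at hood"); return False
    s=centre(k,dh)
    ref=(tcp(k,0,0,12)[0]-SEAT[k])@U
    g=r.move_l(tcp(k,x-.013,.001+dh,12,s)[0],vel=.025,guard=15)
    state(f"pushed {g} xu-x {rowxy(k)[0]-ref-x:.4f}")
    if g: return False
    if not lower(k,s,x-.011,dh): return False
    to_wall(k,s,dh); return True
def release():
    gripper_to(.046); r.move_l(np.array(telemetry.current_ee_pos())+Z*.10,vel=.2); state("released")
E
python3 - <<'E'
from job import *
print(insert("middle"))
E
```

```text
floor True dh -0.0005 t 28.99 F [0.7 0.3 3.6] open 0.0296
cheeks [(True, np.float64(0.004565186517082873)), (True, np.float64(-0.004004462440342759))]
pushed False xu-x -0.0092 t 32.17 F [ 6.7 -2.3 -5.8] open 0.0293
tilt 9 False dx,dy,dz mm [4.4 0.2 1.4] [ 5.7 -1.2 -1.9]
tilt 6 False dx,dy,dz mm [4.6 0.1 1.3] [ 6.2 -1.6 -1. ]
tilt 3 False dx,dy,dz mm [4.7 0.1 1.2] [ 6.4 -0.7 -1.5]
tilt 0 False dx,dy,dz mm [5.  0.1 1.2] [ 6.9 -1.8 -1.9]
floor True t 33.47 F [ 4.7 -0.3  0.6] open 0.0293
[-0.0038  0.0005  0.0167]
wall True t 33.9 F [-1.2 -0.6  3.8] open 0.0294
[-0.0008  0.0005  0.0164]
True
```

```bash
python3 - <<'E'
from job import *
release(); pick("long"); print(insert("long"))
E
```

```text
released t 35.03 F [-0.3 -0.1  0.7] open 0.0457
picked long t 38.99 F [ 0.3  0.9 -1.2] open 0.0299
floor True dh -0.0005 t 41.61 F [ 0.3 -0.3  4.4] open 0.0298
cheeks [(True, np.float64(0.004536377359973777)), (True, np.float64(-0.004143986825070153))]
pushed False xu-x -0.0094 t 44.79 F [ 7.1 -2.2 -3.7] open 0.0297
tilt 9 False dx,dy,dz mm [4.3 0.3 1.5] [ 5.5 -1.7 -1.6]
tilt 6 False dx,dy,dz mm [4.4 0.3 1.3] [ 6.8 -1.2 -1.7]
tilt 3 False dx,dy,dz mm [4.6 0.2 1.2] [ 7.  -1.1 -0.9]
tilt 0 False dx,dy,dz mm [4.8 0.2 1.2] [ 6.8 -1.3 -0.5]
floor True t 46.18 F [ 4.4 -1.8  2.1] open 0.0298
[-0.0042  0.0007  0.0167]
wall True t 46.65 F [-0.6 -1.3  2.9] open 0.0293
[0.     0.0005 0.0164]
True
```

```bash
python3 - <<'E'
from job import *
release(); r.move_to([.25,-.25,.35],quat(np.array([1.,0,0]),0)); r.hold(.3)
for c in ("side","top"):
    im=vision.snapshot(c); cv2.imwrite(f"pics/end_{c}.png",cv2.resize(im[115:185,150:245,::-1] if c=="side" else im[155:255,120:240,::-1],(760,560 if c=="side" else 600),interpolation=cv2.INTER_CUBIC))
    for k in L: print(c,k,[((np.array(d["at"])-SEAT[k]).round(4),round(d["score"],2)) for d in models.mark_of(f"tin_{k}_mid",c)[:2]])
state("")
E
```

```text
released t 47.78 F [ 0.4  0.1 -0.1] open 0.0458
side short [(array([-0.0011,  0.0005,  0.0006]), 0.78)]
side middle []
side long [(array([-0.0051,  0.0008,  0.0004]), 0.84), (array([-0.0161, -0.0801, -0.0024]), 0.41)]
top short [(array([0.0044, 0.0033, 0.0011]), 0.91), (array([-0.0106, -0.0817, -0.034 ]), 0.2)]
top middle [(array([ 0.0033,  0.0053, -0.0032]), 0.79), (array([ 0.0014,  0.1654, -0.0016]), 0.21)]
top long [(array([-0.0185,  0.0846,  0.0012]), 0.67), (array([-0.0013, -0.0014,  0.0019]), 0.66)]
 t 50.52 F [-0.6 -0.6  0.7] open 0.0462
```

View pics/end_side.png

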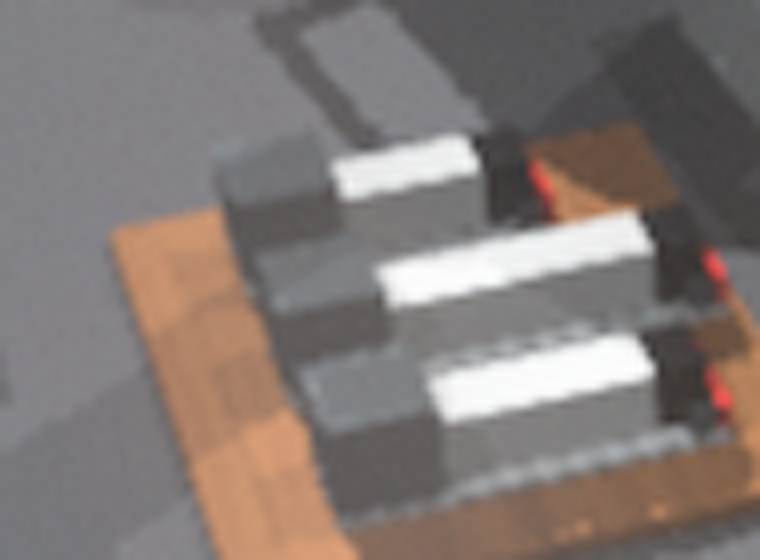

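View pics/end_top.png

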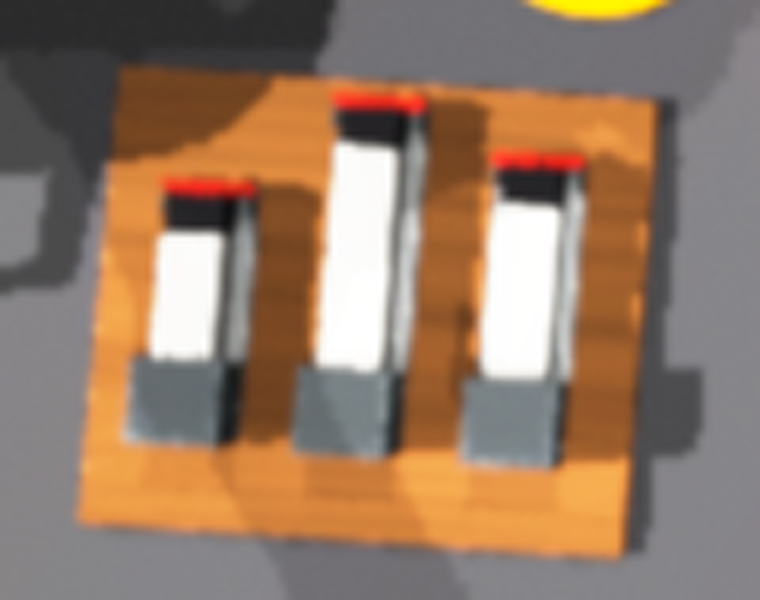

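All three tins lie flat and straight. Their caps are against the red walls (top crop: (205,195), (378,105), (538,165)), and their other ends are under the hoods.

```bash
python3 -c "
from plant import r; print(r.sign_off())"
```

```text
the job is handed in; nothing more can be done
None
```

The job is handed in at about 50 s: the short, middle and long tins each lie flat in their own row against the red wall, no force guard showed a tin being forced, and the arm went nowhere near the tumbler or sprinkle tin; the judge's verdict was not shown.

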